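# Nudge the brass roller up the gauging chute and shut it in

## Robot

A 7-joint arm with a two-finger parallel gripper is mounted at the origin on a cart in front of the work surface, level with it; the furniture and walls round the work are solid. World frame = base frame: x ahead of the robot, y to its left, z up, the work surface at z = 0. Lengths are in m, angles in rad, forces in N, time in s.
With the tool pointing down it reaches from about 0.4 to 0.75 m from the base axis. Payload 19.5 kg.
Tool frame: the origin (TCP) lies at the very end of the fingers, on their centre line; the grasp point (between the pads) lies r.grip_point_offset behind it (r.grip_point_offset is the distance from the TCP to the grasp point, in m); z points along the fingers, y is the line along which they close (so a half turn about z gives the same grasp; the last joint's range is limited). The gripper opens to 85 mm and grips with 20 to 120 N. Pads are 22 mm wide; open, the fingers measure 114 mm over their backs; the gripper's body (76 mm by 85 mm) begins 54 mm behind the grasp point. The pads swing forward as they close: fully open they stand 13 mm farther back than shut.
Start: joints at [1.22, 0.707, -0.028, 1.485, 0.022, 0.951, -0.075], TCP at [0.175, -0.548, 0.231] pointing down, gripper open.
Joint ranges: [-2.71, 2.71], [-0.32, 2.16], [-1.57, 1.52], [0, 2.45], [-1.46, 4.6], [0, 2.02], [-2.83, 2.83]. Speed limits (rad/s): [1.89, 1.89, 2.57, 2.57, 3.01, 3.01, 3.01].

## Interface

Orientations are given as a 3x3 rotation matrix whose columns are the frame's x, y, z axes.
In Python, from workcell import observe, imaging, sign_off, r gives the robot as it stands.
- The arm moves only by the tool drive_tool, never from a script. Its argument "series" is a list of rows, each an object of numbers: "dx", "dy", "dz": the shift along the world's x, y, z in cm; "rx", "ry", "rz": the turn, a rotation vector about the world's x, y, z in rad; "gripper": the finger opening in cm, from 0 to 8.54. A call has 1 to 5 rows; each row shifts and turns the commanded pose from where the row before left it; what a row does not reach is not made up. A row lasts 1/10 s, in which the tool goes at most 50 mm and 8.59 degrees, less where a joint would pass 70% of its speed; a pose out of reach is approached as far as the arm can. A call is refused whole if a number of a shift passes 5 or a number of a turn 0.15, either way. A call with a gripper value outside its range is refused whole. The fingers move at their own pace and stop on an object; "force" is the grip in N (left out, the last holds). Time passes only in rows, so rows that do not move let the fingers close. It gives the time, the measured TCP pose, the force, the opening and the grip force at its end, in the units of the state.
- observe(): the state, without advancing time (a new reading comes with each control period).
- imaging.snapshot(name): name is "scene" or "top" or "wrist"; returns a dict with "image" (384x512x3 uint8, blue, green, red), "fov_y" (degrees; the focal length in pixels is half the picture's height over the tangent of half this angle, whatever the lens; pixels are square), "cx", "cy" (the principal point, pixels), "T" (4x4, takes a point from camera to world coordinates). Camera axes: x right, y up, looking along -z (the intrinsics and any distortion apply to the point x, -y, -z); pixel columns grow to the right and rows downward; lengths in m; the calibration is good to about 2 mm. A picture is of the moment at which its call begins. There is no depth.
- sign_off(): hands the job in; it is judged then, once.
The state is a dict: "time_s": time; "joints": joint angles; "dq": joint speeds; "joint_torque": joint torques, N m; "tcp_pos": TCP position; "eef_rot": TCP orientation; "wrist_force": force on the tool from outside, world axes, zero at the start; "ft_torque": the same for the moment, N m; "grip_width": opening from 0.0 (shut) to 1.0 (fully open); "finger_force": force on a finger pad.
Only numpy, scipy, OpenCV 4.12 (cv2) and the standard library are available. Lean on these libraries where they do the work, as an engineer would, in place of code of your own. Each camera call takes 0.05 s, during which the arm holds its last target. There are 200 camera calls.

## Task

Using only the fingertips, nudge the brass roller up its sloping gutter and over the low ridge until it drops into the nest against the end stop, then push the red-knobbed keeper of that same gutter fully inwards behind it so that it cannot roll back. Never pick the roller up or lift it out of the gutter. Leave the steel roller, the other keeper, and the jar, pot and bottle standing round the chute where they are.

Things in the scene. Friction and masses are not known exactly. Their poses are not given: they have to be found in the camera images.
- chute: Fixed chute, blue base 225 x 130 mm, with two parallel aluminium gutters sloping up at 7 degrees. Origin on the worktop under its middle; x level along the gutters towards the raised end, y across, z up. Lane A runs along y = +30 mm, lane B along y = -30 mm, each 23 mm wide between walls 10 mm high. A dark end stop, 37 mm above the gutter floor, closes the raised end.
- slope (a point): Frame on the gutter floors, 34 mm above the chute's origin: x up the slope, y as chute y, z square to the floor (z = 0). In it the rollers' centres start at x = -85 mm on an 8 mm high rubber sill; a smooth ridge 2.5 mm high has its crest at x = 40 mm; the stop's face is at x = 83 mm; a nested roller's centre is at x = 53 to 55, z = 28 mm. Let go short of the ridge, a roller rolls back down.
- brass_roller: Yellow brass roller, a disc 56 mm in diameter and 20 mm wide standing on its rim in one of the two lanes (either one), 0.17 to 0.35 kg, sliding easily on the oiled gutter. Origin at its centre; y is its axle; its x and z turn as it rolls.
- steel_roller: Grey steel roller of the same size, at the low end of the other lane; origin at its centre. To be left alone.
- keeper_a (a joint): Keeper of lane A: a steel bar 6 mm thick, sliding across the gutter 34 mm downhill of the nested roller's centre. 0 = open (bar outside the gutter), 0.035 m = fully in. Slides inwards towards chute -y with about 1.5 N of friction and stays where it is left.
- keeper_b (a joint): Keeper of lane B, the mirror image: 0 = open, 0.035 m = fully in; slides inwards towards chute +y.
- keeper_a_knob (a point): Middle of the upright red knob on keeper A (16 mm in diameter; red part 20 mm high, 10 mm above and below this point). It stands 82 mm from the chute's centre line when open and 47 mm when fully in. The knob is free all round above its bar.
- keeper_b_knob (a point): Middle of the upright red knob on keeper B, same size.
- jar: Loose clear empty glass jar, 56 mm wide and 42 mm high, bystander; origin under its centre.
- pot: Loose red and white cream pot, 68 mm wide and 43 mm high, bystander; origin under its centre.
- bottle: Loose small bottle with orange fill and white cap, 36 mm wide and 75 mm high, bystander; origin under its centre.
Things that resemble listed ones, but are neither listed nor needed, are in the scene too. Of the things like the brass_roller, leave any that is green or pink; of the rest the smaller one is meant.

How it is judged:
On the way, in this order (a step that is already met when the one before it is completed fails the run):
1. the brass roller lies in its nest between ridge and end stop, its keeper still open (x of brass_roller in the frame of slope between 0.048 and 0.06 m and z of brass_roller in the frame of slope between 0.024 and 0.0305 m and angle between the y axis of brass_roller and the y axis of chute, either way round below 0.15 rad and ((y of brass_roller in the frame of chute above 0 m and value of joint keeper_a below 0.012 m) or (y of brass_roller in the frame of chute below 0 m and value of joint keeper_b below 0.012 m))), for 0.2 s.
2. that lane's keeper is pushed fully in behind it (x of brass_roller in the frame of slope between 0.048 and 0.06 m and z of brass_roller in the frame of slope between 0.024 and 0.0305 m and angle between the y axis of brass_roller and the y axis of chute, either way round below 0.15 rad and ((y of brass_roller in the frame of chute above 0 m and value of joint keeper_a above 0.029 m and value of joint keeper_b below 0.012 m) or (y of brass_roller in the frame of chute below 0 m and value of joint keeper_b above 0.029 m and value of joint keeper_a below 0.012 m))), for 0.2 s.
At the end, for the whole second after the job is handed in: The brass roller rests upright in its lane's nest (centre 48 to 60 mm up the slope from the slope point, on the gutter floor to within about 3 mm), the same lane's keeper is in by more than 29 of its 35 mm, the other keeper is within 12 mm of open, and the steel roller is within 15 mm of its start (all of step 2 and linear speed of brass_roller below 0.02 m/s and distance of steel_roller from where it was at the start of the episode below 0.015 m); the robot touches nothing.
It fails at once if the brass roller is lifted (more than 12 mm off the gutter floor) or leaves the gutter (z of brass_roller in the frame of slope above 0.04 m or z of brass_roller in the frame of slope below 0.018 m).
It fails at once if the steel roller is moved by more than 15 mm (distance of steel_roller from where it was at the start of the episode above 0.015 m).
It fails at once if the other lane's keeper is pushed in by more than 12 mm ((y of brass_roller in the frame of chute above 0 m and value of joint keeper_b above 0.012 m) or (y of brass_roller in the frame of chute below 0 m and value of joint keeper_a above 0.012 m)).
It fails at once if the jar, pot or bottle is moved by more than 20 mm (distance of any of jar, pot, bottle from where it was at the start of the episode above 0.02 m).
It also fails if it takes over 45 s, if anything falls off the work surface, if the arm or the gripper's body presses on something with over 40 N, if the wrist force passes 120 N, or if a joint passes its speed limit or range.

## Working session

There is one attempt and no reset: what is moved stays moved. The work goes in short steps, Python scripts to look and compute and a tool call to move; the robot and the scene stay as the last step left them, time stands still between calls to the robot, and variables do not carry over. Pictures are saved under pics/ and viewed, at most 11 in all, crops included, and the job is handed in when it is done.

Besides the shell and the picture viewer there is one more tool, called after ">>>" as name([rows], argument=value, ...), one row to a line, values as JSON. drive_tool: Moves the arm, as the interface text tells. Its arguments: {"type":"object","properties":{"series":{"type":"array","items":{"type":"object","properties":{"dx":{"type":"number"},"dy":{"type":"number"},"dz":{"type":"number"},"rx":{"type":"number"},"ry":{"type":"number"},"rz":{"type":"number"},"gripper":{"type":"number"}}}},"force":{"type":"number"}},"required":["series"]}

```bash
mkdir -p pics; python3 - <<'E'
from workcell import observe, imaging, r
import cv2,pickle
S={}
for n in ["scene","top"]:
    s=imaging.snapshot(n); S[n]=s; cv2.imwrite(f"pics/{n}0.png",s["image"]); print(n,s["fov_y"],s["cx"],s["cy"],s["T"].round(3).tolist(),[k for k in s])
pickle.dump(S,open("s0.pkl","wb"))
o=observe();print(o["time_s"],o["tcp_pos"],o["eef_rot"],r.grip_point_offset)
E
```

```text
scene 45.77299189993688 257.59242686505235 187.85374092642633 [[-0.872, 0.312, -0.378, 0.11], [-0.489, -0.515, 0.704, 0.939], [0.025, 0.799, 0.601, 0.834], [0.0, 0.0, 0.0, 1.0]] ['image', 'fov_y', 'cx', 'cy', 'T']
top 44.708234691365064 249.60464338607036 187.17318736473024 [[-0.012, 0.987, -0.161, 0.346], [-1.0, -0.011, 0.005, 0.075], [0.003, 0.161, 0.987, 1.622], [0.0, 0.0, 0.0, 1.0]] ['image', 'fov_y', 'cx', 'cy', 'T']
0.1 [ 0.17469957 -0.54759333  0.23088733] [[ 9.52705462e-01  3.03895082e-01 -2.85236787e-04]
 [ 3.03895216e-01 -9.52705040e-01  8.96369938e-04]
 [ 6.55891386e-07 -9.40658631e-04 -9.99999558e-01]] 0.0187
```

View pics/scene0.png

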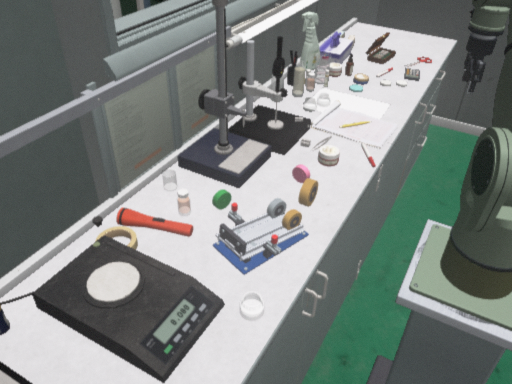

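View pics/top0.png

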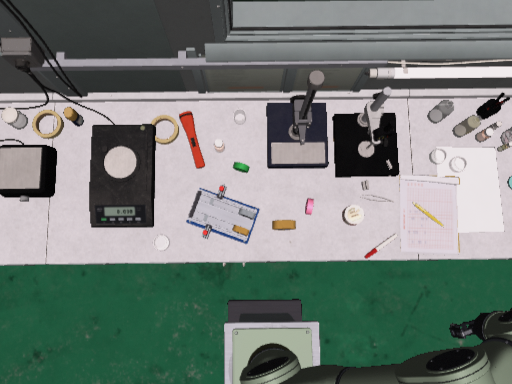

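Candidates for the brass roller: the one in the chute at scene (292,218) / top (241,231); the loose larger brass one at scene (309,191) / top (284,225); green at scene (222,199); pink at scene (301,173). By the description I choose the smaller one, in the chute. I'll check that in a crop.

```bash
python3 - <<'E'
import cv2,pickle,numpy as np
S=pickle.load(open("s0.pkl","rb"))
a=S["scene"]["image"][160:280,190:340]; b=S["top"]["image"][150:270,170:320]
a=cv2.resize(a,None,fx=4,fy=4,interpolation=cv2.INTER_CUBIC)
b=cv2.resize(b,None,fx=5,fy=5,interpolation=cv2.INTER_CUBIC)
cv2.imwrite("pics/c1.png",a);cv2.imwrite("pics/c2.png",b)
E
```

```text
(no output)
```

View pics/c1.png

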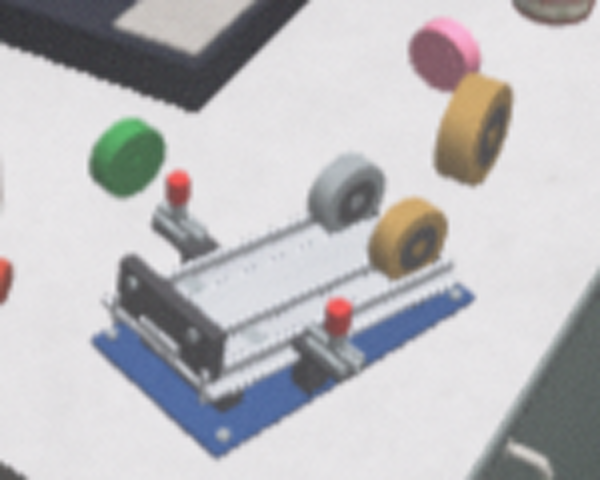

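View pics/c2.png

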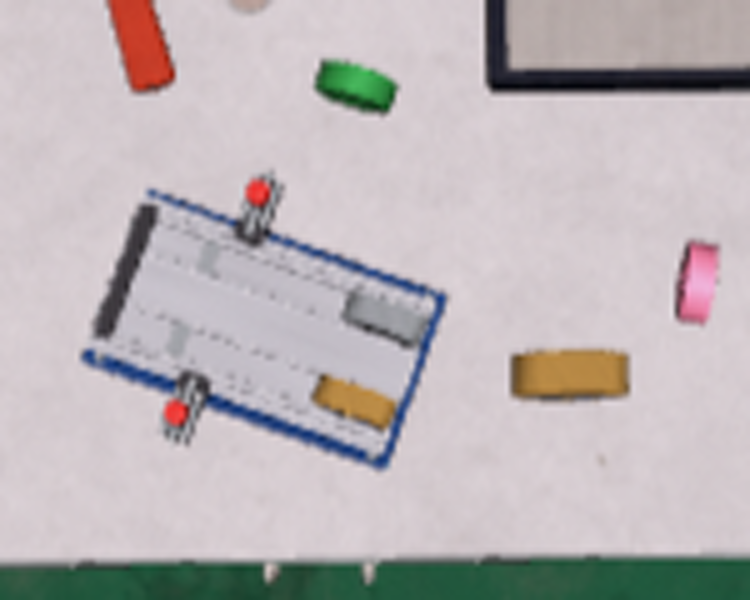

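The crops show the small brass roller at scene (292,218), top (241,230), in the robot-side lane. The loose brass one, top (284,225), is larger. The end stop is at the left, so uphill is about world +y and the brass roller is in lane A. The red knob of keeper A is at top (205,232).

```bash
cat > h.py <<'E'
import numpy as np,cv2
def ray(s,u,v):
    f=s["image"].shape[0]/2/np.tan(np.radians(s["fov_y"]/2))
    d=s["T"][:3,:3]@np.array([(u-s["cx"])/f,-(v-s["cy"])/f,-1]); return s["T"][:3,3],d/np.linalg.norm(d)
def plane(s,uv,z):
    o,d=ray(s,*uv); return o+d*(z-o[2])/d[2]
def tri(s1,p1,s2,p2):
    o1,d1=ray(s1,*p1);o2,d2=ray(s2,*p2)
    t=np.linalg.lstsq(np.c_[d1,-d2],o2-o1,rcond=None)[0]
    a=o1+d1*t[0];b=o2+d2*t[1]; return (a+b)/2,np.linalg.norm(a-b)
def proj(s,p):
    f=s["image"].shape[0]/2/np.tan(np.radians(s["fov_y"]/2))
    c=s["T"][:3,:3].T@(np.asarray(p)-s["T"][:3,3]); return s["cx"]-f*c[0]/c[2],s["cy"]+f*c[1]/c[2]
def blobs(s,lo,hi,roi,amin=6):
    x0,y0,x1,y1=roi; hsv=cv2.cvtColor(s["image"][y0:y1,x0:x1],cv2.COLOR_BGR2HSV)
    m=cv2.inRange(hsv,lo,hi); n,l,st,c=cv2.connectedComponentsWithStats(m)
    return [(c[i]+[x0,y0],st[i,4],st[i,:4]+[x0,y0,0,0]) for i in range(1,n) if st[i,4]>=amin],m
def rect(s,roi):
    x0,y0,x1,y1=roi
    _,m=blobs(s,(100,110,60),(130,255,255),roi)
    k=cv2.findNonZero(m); r=cv2.minAreaRect(k); return cv2.boxPoints(r)+[x0,y0]
E
python3 - <<'E'
import pickle,sys; sys.path.insert(0,'.')
from h import *
S=pickle.load(open("s0.pkl","rb"));sc,tp=S["scene"],S["top"]
for n,s,roi in (("sc",sc,(212,190,320,275)),("tp",tp,(180,180,262,246))):
  for nm,lo,hi in (("red",(0,150,90),(6,255,255)),("red2",(174,150,90),(180,255,255)),("brass",(12,90,60),(28,255,255))):
    for c,a,b in blobs(s,lo,hi,roi)[0]: print(n,nm,c.round(2),a,b)
B=rect(tp,(180,180,262,246));print(B)
P=np.array([plane(tp,p,.01) for p in B]);print(P.round(4));print(np.linalg.norm(P-np.roll(P,1,0),axis=1),P.mean(0))
E
```

```text
sc red [234.14 204.71] 7 [233 204   3   3]
sc red [274.5 236.8] 10 [273 236   4   3]
sc brass [304.9  193.63] 78 [300 190  11  10]
sc brass [290.01 215.97] 117 [284 210  16  16]
tp red [221.31 188.19] 16 [220 186   4   5]
tp red [204.76 232.24] 17 [203 230   5   5]
tp brass [240.51 229.84] 93 [233 225  16  11]
[[186.37985229 221.74768829]
 [198.58964539 187.33826447]
 [258.81330872 208.70795441]
 [246.60351562 243.11737823]]
[[0.4897 0.2869 0.01  ]
 [0.6096 0.2454 0.01  ]
 [0.5321 0.036  0.01  ]
 [0.4139 0.0796 0.01  ]]
[0.2206273  0.12691115 0.22328958 0.12600231] [0.51133409 0.16199033 0.01      ]
```

```bash
python3 - <<'E'
import pickle,sys; sys.path.insert(0,'.')
from h import *
S=pickle.load(open("s0.pkl","rb"));sc,tp=S["scene"],S["top"]
def red(s,roi):
    x0,y0,x1,y1=roi;im=s["image"][y0:y1,x0:x1].astype(float)
    w=np.clip((im[...,2]-im[...,:2].max(2)-25)/100,0,1); 
    yy,xx=np.mgrid[y0:y1,x0:x1]; return np.array([(w*xx).sum(),(w*yy).sum()])/w.sum(), w.sum()
rs={"A":(red(sc,(268,230,281,246)),red(tp,(199,227,211,238))),"B":(red(sc,(228,198,240,215)),red(tp,(216,182,228,193)))}
K={}
for k,(a,b) in rs.items():
    print(k,a,b); K[k],e=tri(sc,a[0],tp,b[0]); print(K[k].round(4),e)
d=K["A"]-K["B"];print("sep",np.linalg.norm(d),"yaw",np.degrees(np.arctan2(d[1],d[0]))-90)
B=rect(tp,(180,180,262,246));P=np.array([plane(tp,p,.006) for p in B])
e=(P[0]-P[3]+P[1]-P[2]);print("yaw base",np.degrees(np.arctan2(e[1],e[0])),P.mean(0))
print("brass", tri(sc,(292,218.5),tp,(240.5,229.8)))
yaw=np.arctan2(e[1],e[0]);cx=np.array([np.cos(yaw),np.sin(yaw)]);cy=np.array([-cx[1],cx[0]])
M=(K["A"]+K["B"])/2
for k in K: 
    q=K[k][:2]-P.mean(0)[:2];print(k,"in chute",q@cx,q@cy)
for i,p in (("jar",(162,242)),("bottle",(218,145)),("jar2?",(239,117)),("pot?",(354,215))): print(i,plane(tp,p,.04).round(3))
E
```

```text
A (array([274.34368737, 237.53473614]), np.float64(29.94)) (array([204.72583201, 232.03539356]), np.float64(18.93))
[0.4484 0.2163 0.087 ] 6.0503180826125015e-05
B (array([234.24412003, 205.43917275]), np.float64(24.66)) (array([221.1013986 , 188.00899101]), np.float64(20.020000000000003))
[0.594  0.1624 0.0869] 5.9984791968868036e-05
sep 0.15525183119125094 yaw 69.68245112014583
yaw base 69.812146506071 [0.51174458 0.16220642 0.006     ]
brass (array([0.45619123, 0.09936543, 0.05682787]), np.float64(0.0005727254605915047))
A in chute 0.028901140114652953 0.07814567717660868
B in chute 0.02854971067960824 -0.07710571353555716
jar [0.42  0.364 0.04 ]
bottle [0.753 0.176 0.04 ]
jar2? [0.854 0.102 0.04 ]
pot? [ 0.504 -0.287  0.04 ]
```

>>> drive_tool([
  {"dx":3.5,"dy":3.5,"rz":0.146,"gripper":0},
  {"dx":3.5,"dy":3.5,"rz":0.146,"gripper":0},
  {"dx":3.5,"dy":3.5,"rz":0.146,"gripper":0},
  {"dx":3.5,"dy":3.5,"rz":0.146,"gripper":0},
  {"dx":3.5,"dy":3.5,"rz":0.146,"gripper":0},
], force=30)

```text
invalid input at $.series[0]: expected keys dx, dy, dz, rx, ry, rz, gripper
```

>>> drive_tool([
  {"dx":3.5,"dy":3.5,"dz":0,"rx":0,"ry":0,"rz":0.146,"gripper":0},
  {"dx":3.5,"dy":3.5,"dz":0,"rx":0,"ry":0,"rz":0.146,"gripper":0},
  {"dx":3.5,"dy":3.5,"dz":0,"rx":0,"ry":0,"rz":0.146,"gripper":0},
  {"dx":3.5,"dy":3.5,"dz":0,"rx":0,"ry":0,"rz":0.146,"gripper":0},
  {"dx":3.5,"dy":3.5,"dz":0,"rx":0,"ry":0,"rz":0.146,"gripper":0},
], force=30)

```text
time_s: 0.6
tcp_pos: [0.3508, -0.3711, 0.2312]
eef_rot: [[0.502, 0.865, -0.0], [0.865, -0.502, 0.0], [-0.0, -0.0, -1.0]]
wrist_force: [1.4, -0.7, 0.0]
grip_width: 0.143
finger_force: 0.0
```

>>> drive_tool([
  {"dx":2.5,"dy":3.5,"dz":0,"rx":0,"ry":0,"rz":0.145,"gripper":0},
  {"dx":2.5,"dy":3.5,"dz":0,"rx":0,"ry":0,"rz":0.145,"gripper":0},
  {"dx":2.5,"dy":3.5,"dz":0,"rx":0,"ry":0,"rz":0.145,"gripper":0},
  {"dx":1.5,"dy":3.5,"dz":0,"rx":0,"ry":0,"rz":0.145,"gripper":0},
  {"dx":0,"dy":3.5,"dz":0,"rx":0,"ry":0,"rz":0.145,"gripper":0},
])

```text
time_s: 1.1
tcp_pos: [0.441, -0.1958, 0.231]
eef_rot: [[-0.199, 0.98, 0.0], [0.98, 0.199, 0.001], [0.001, 0.001, -1.0]]
wrist_force: [-0.1, -0.0, 0.4]
grip_width: 0.0
finger_force: 0.0
```

>>> drive_tool([
  {"dx":0,"dy":3.5,"dz":0,"rx":0,"ry":0,"rz":0.145,"gripper":0},
  {"dx":0,"dy":3.5,"dz":0,"rx":0,"ry":0,"rz":0.145,"gripper":0},
  {"dx":0,"dy":3.5,"dz":0,"rx":0,"ry":0,"rz":0.145,"gripper":0},
  {"dx":0,"dy":3.5,"dz":0,"rx":0,"ry":0,"rz":0.145,"gripper":0},
  {"dx":0,"dy":3.0,"dz":0,"rx":0,"ry":0,"rz":0.145,"gripper":0},
])

```text
time_s: 1.6
tcp_pos: [0.4395, -0.0261, 0.2313]
eef_rot: [[-0.798, 0.602, -0.0], [0.602, 0.798, 0.0], [0.0, 0.0, -1.0]]
wrist_force: [-0.0, 0.2, 0.7]
grip_width: 0.003
finger_force: 0.0
```

>>> drive_tool([
  {"dx":0,"dy":1.5,"dz":0,"rx":0,"ry":0,"rz":0.145,"gripper":0},
  {"dx":0,"dy":1.5,"dz":0,"rx":0,"ry":0,"rz":0.145,"gripper":0},
  {"dx":0,"dy":0,"dz":0,"rx":0,"ry":0,"rz":0,"gripper":0},
])

```text
time_s: 1.9
tcp_pos: [0.4397, 0.0037, 0.2312]
eef_rot: [[-0.937, 0.349, -0.0], [0.349, 0.937, 0.001], [0.0, 0.001, -1.0]]
wrist_force: [-0.5, -1.2, 0.0]
grip_width: -0.003
finger_force: 0.0
```

```bash
python3 - <<'E'
from workcell import observe, imaging
import cv2,pickle
s=imaging.snapshot("wrist");o=observe();pickle.dump(s,open("w1.pkl","wb"));cv2.imwrite("pics/w1.png",s["image"])
print(o["tcp_pos"],o["eef_rot"].round(3) if hasattr(o["eef_rot"],'round') else o["eef_rot"],o["joints"],o["wrist_force"])
E
```

```text
[0.43965359 0.00242274 0.23110641] [[-0.935  0.356 -0.   ]
 [ 0.356  0.935  0.   ]
 [ 0.001 -0.    -1.   ]] [ 0.32830324  0.57815918 -0.68345889  1.93656329  0.5001826   0.80233488
  0.57357407] [ 0.03888681 -0.5620651   0.7609337 ]
```

View pics/w1.png

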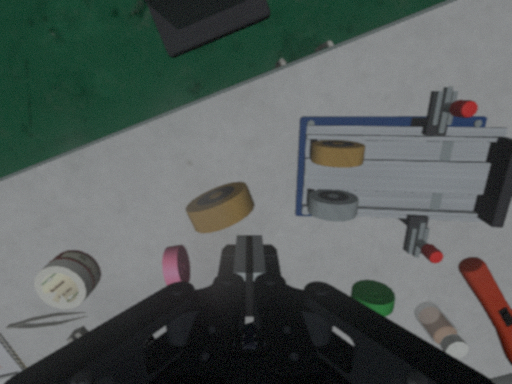

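The wrist picture shows the shut fingers at (250,270), the brass roller at (337,152), the steel roller at (333,204), knob A at (463,108) and knob B at (432,254). The big loose roller is at (220,207).

```bash
python3 - <<'E'
import pickle,sys; sys.path.insert(0,'.')
from h import *
S=pickle.load(open("s0.pkl","rb"));sc,tp=S["scene"],S["top"];w=pickle.load(open("w1.pkl","rb"))
print(w["T"].round(3).tolist(),w["fov_y"])
b,m=blobs(w,(10,80,40),(28,255,255),(300,130,380,170));print(b)
for n,p in (("wrist-brass",(337,151.5)),("steel",(333,204))): print(n,plane(w,p,.06))
for n,p,q in (("A",(463,108),(204.73,232.04)),("B",(432,254),(221.1,188.0))): print(n,tri(w,p,tp,q),plane(w,p,.087))
c={k:plane(w,p,.004) for k,p in dict(lowA=(303,117.5),lowB=(297,213),hiA=(485,119)).items()}
for k,v in c.items(): print(k,v.round(4))
v=c["hiA"]-c["lowA"];print("len",np.linalg.norm(v),np.degrees(np.arctan2(v[1],v[0])))
# gutter wall lines, walls top at lane A outer: endpoints
print(proj(w,[.4397,.0024,.231]))
print("big",plane(tp,(272,225),.06),plane(tp,(296,225),.06))
E
```

```text
[[0.349, -0.889, -0.296, 0.363], [0.937, 0.332, 0.109, 0.033], [0.002, -0.315, 0.949, 0.374], [0.0, 0.0, 0.0, 1.0]] 65.55197381369817
[(array([337.49450549, 155.11188811]), np.int32(1001), array([312, 142,  52,  25]))]
wrist-brass [0.45237053 0.09970649 0.06      ]
steel [0.50880582 0.07980821 0.06      ]
A (array([0.44790591, 0.21694199, 0.08289974]), np.float64(0.0015101468941705158)) [0.44601165 0.21462021 0.087     ]
B (array([0.59431302, 0.16307352, 0.08297088]), np.float64(0.0010949115118516436)) [0.59080856 0.16171867 0.087     ]
lowA [0.4137 0.084  0.004 ]
lowB [0.5305 0.0395 0.004 ]
hiA [0.4925 0.2905 0.004 ]
len 0.22106931437320107 69.09673352416313
(np.float64(246.11295578474557), np.float64(251.89035592192283))
big [ 0.4710729  -0.00607907  0.06      ] [ 0.47016513 -0.08637626  0.06      ]
```

>>> drive_tool([
  {"dx":-0.3,"dy":4.5,"dz":0,"rx":0,"ry":0,"rz":0,"gripper":0},
  {"dx":0,"dy":0,"dz":-4.5,"rx":0,"ry":0,"rz":0,"gripper":0},
  {"dx":0,"dy":0,"dz":-4.5,"rx":0,"ry":0,"rz":0,"gripper":0},
  {"dx":0,"dy":0,"dz":-4.5,"rx":0,"ry":0,"rz":0,"gripper":0},
  {"dx":0,"dy":0,"dz":-2.5,"rx":0,"ry":0,"rz":0,"gripper":0},
])

```text
time_s: 2.45
tcp_pos: [0.4357, 0.0461, 0.0687]
eef_rot: [[-0.933, 0.359, -0.003], [0.359, 0.933, -0.001], [0.002, -0.002, -1.0]]
wrist_force: [0.7, 0.2, 0.6]
grip_width: 0.001
finger_force: 0.0
```

>>> drive_tool([
  {"dx":0,"dy":0,"dz":-2.5,"rx":0,"ry":0,"rz":0,"gripper":0},
  {"dx":0,"dy":0,"dz":0,"rx":0,"ry":0,"rz":0,"gripper":0},
])

```text
time_s: 2.65
tcp_pos: [0.4359, 0.0465, 0.0444]
eef_rot: [[-0.934, 0.358, -0.003], [0.358, 0.934, -0.002], [0.002, -0.003, -1.0]]
wrist_force: [-0.4, 0.3, 0.6]
grip_width: 0.003
finger_force: 0.0
```

```bash
python3 - <<'E'
from workcell import observe, imaging
import cv2,pickle
S={n:imaging.snapshot(n) for n in("wrist","scene")};o=observe();pickle.dump(S,open("s2.pkl","wb"))
print(o["time_s"],o["tcp_pos"],o["eef_rot"].round(3),o["wrist_force"])
a=cv2.resize(S["scene"]["image"][160:280,190:340],(500,400),interpolation=cv2.INTER_CUBIC)
b=S["wrist"]["image"][:, :][0:384,212:512]
cv2.imwrite("pics/d1.png",cv2.hconcat([a,cv2.copyMakeBorder(b,0,16,0,0,cv2.BORDER_CONSTANT)]))
E
```

```text
2.75 [0.43682745 0.04673753 0.04677735] [[-0.934  0.357 -0.   ]
 [ 0.357  0.934 -0.001]
 [-0.    -0.001 -1.   ]] [-0.21610544  0.48496692 -0.18787677]
```

View pics/d1.png

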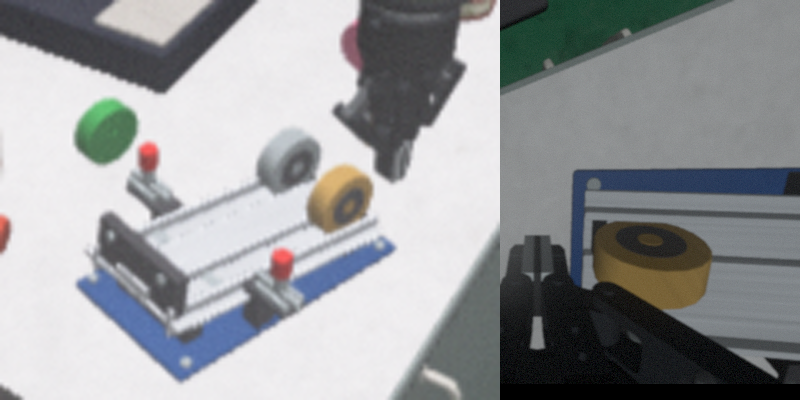

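The finger is behind and in line with the brass roller in both views (the scene crop and the wrist crop at (655,260)), so I start pushing.

>>> drive_tool([
  {"dx":0.28,"dy":0.75,"dz":0,"rx":0,"ry":0,"rz":0,"gripper":0},
  {"dx":0.28,"dy":0.75,"dz":0,"rx":0,"ry":0,"rz":0,"gripper":0},
  {"dx":0.28,"dy":0.75,"dz":0,"rx":0,"ry":0,"rz":0,"gripper":0},
  {"dx":0.28,"dy":0.75,"dz":0.05,"rx":0,"ry":0,"rz":0,"gripper":0},
  {"dx":0.28,"dy":0.75,"dz":0.05,"rx":0,"ry":0,"rz":0,"gripper":0},
])

```text
time_s: 3.25
tcp_pos: [0.4511, 0.0855, 0.0475]
eef_rot: [[-0.935, 0.355, 0.0], [0.355, 0.935, 0.0], [-0.0, 0.0, -1.0]]
wrist_force: [-0.5, -0.9, 0.4]
grip_width: 0.002
finger_force: 0.4
```

```bash
cat > look.py <<'E'
import sys; sys.path.insert(0,'.')
from h import *
from workcell import observe, imaging
S={n:imaging.snapshot(n) for n in("top","scene")};o=observe()
sc,tp=S["scene"],S["top"]
cx=np.array([.346,.938]);cy=np.array([-.938,.346])
a=[b for b in blobs(sc,(12,90,60),(28,255,255),(212,200,305,275),15)[0]]
t=[b for b in blobs(tp,(12,90,60),(28,255,255),(180,180,262,246),15)[0]]
print("t",o["time_s"],"tcp",np.round(o["tcp_pos"],4),"F",np.round(o["wrist_force"],1),"tcp s",np.array(o["tcp_pos"])[:2]@cx,"c",np.array(o["tcp_pos"])[:2]@cy)
print("sc",[(x[0].round(1),x[1]) for x in a],"tp",[(x[0].round(1),x[1],x[2]) for x in t])
for x in t: p=plane(tp,x[0],.075);print("brass s",p[:2]@cx,"c",p[:2]@cy)
cv2.imwrite(sys.argv[1],cv2.hconcat([cv2.resize(sc["image"][160:280,190:340],(450,360)),cv2.resize(tp["image"][175:255,180:255],(338,360))])) if len(sys.argv)>1 else 0
def red(s,roi):
    x0,y0,x1,y1=roi;im=s["image"][y0:y1,x0:x1].astype(float)
    w=np.clip((im[...,2]-im[...,:2].max(2)-25)/100,0,1);yy,xx=np.mgrid[y0:y1,x0:x1]
    return np.array([(w*xx).sum(),(w*yy).sum()])/max(w.sum(),1e-9),w.sum()
print("knobA px",red(tp,(199,215,216,238)),"B",red(tp,(212,182,228,200)))
E
python3 look.py
```

```text
t 3.35 tcp [0.4511 0.086  0.0474] F [-0.3  0.2 -0.6] tcp s 0.23674274367935122 c -0.39342579359082713
sc [(array([282.6, 219.6]), np.int32(150))] tp []
knobA px (array([204.73252759, 232.03520757]), np.float64(19.03)) B (array([221.09965295, 188.00644522]), np.float64(20.17))
```

>>> drive_tool([
  {"dx":0.28,"dy":0.75,"dz":0.07,"rx":0,"ry":0,"rz":0,"gripper":0},
  {"dx":0.28,"dy":0.75,"dz":0.07,"rx":0,"ry":0,"rz":0,"gripper":0},
  {"dx":0.28,"dy":0.75,"dz":0.07,"rx":0,"ry":0,"rz":0,"gripper":0},
  {"dx":0.28,"dy":0.75,"dz":0.07,"rx":0,"ry":0,"rz":0,"gripper":0},
  {"dx":0.28,"dy":0.75,"dz":0.07,"rx":0,"ry":0,"rz":0,"gripper":0},
])

```text
time_s: 3.85
tcp_pos: [0.465, 0.1229, 0.0508]
eef_rot: [[-0.935, 0.355, -0.0], [0.355, 0.935, -0.0], [0.0, -0.0, -1.0]]
wrist_force: [-0.4, -1.1, -0.1]
grip_width: -0.001
finger_force: 0.3
```

```bash
cat >> look.py <<'E'
def lane(u,v,k=-.388):
    o_,d=ray(sc,u,v);t=(k-o_[:2]@cy)/(d[:2]@cy);p=o_+d*t;return (p[:2]@cx).round(4),p[2].round(4)
print("start lane",lane(290.01,215.97),"now",[lane(*x[0]) for x in a])
E
python3 look.py pics/e1.png
```

```text
t 3.95 tcp [0.4651 0.1235 0.0508] F [-0.3  1.1  0.5] tcp s 0.276725369593966 c -0.39352963704848354
sc [(array([270.7, 225.1]), np.int32(156))] tp []
knobA px (array([204.74547336, 232.00413864]), np.float64(19.330000000000002)) B (array([221.09945571, 188.00692726]), np.float64(20.210000000000004))
start lane (np.float64(0.265), np.float64(0.0766)) now [(np.float64(0.3319), np.float64(0.0827))]
```

View pics/e1.png

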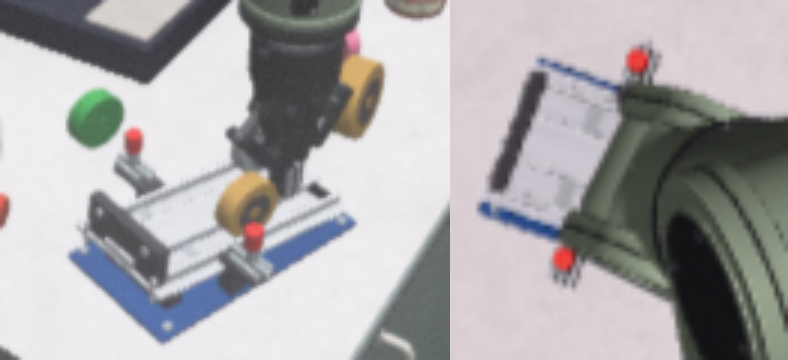

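The roller is rolling ahead of the finger (left crop at (245,205)) and is now about halfway.

>>> drive_tool([
  {"dx":0.28,"dy":0.75,"dz":0.07,"rx":0,"ry":0,"rz":0,"gripper":0},
  {"dx":0.28,"dy":0.75,"dz":0.07,"rx":0,"ry":0,"rz":0,"gripper":0},
  {"dx":0.28,"dy":0.75,"dz":0.07,"rx":0,"ry":0,"rz":0,"gripper":0},
  {"dx":0.28,"dy":0.75,"dz":0.07,"rx":0,"ry":0,"rz":0,"gripper":0},
  {"dx":0.28,"dy":0.75,"dz":0.07,"rx":0,"ry":0,"rz":0,"gripper":0},
])

```text
time_s: 4.45
tcp_pos: [0.479, 0.1604, 0.0543]
eef_rot: [[-0.935, 0.355, -0.0], [0.355, 0.935, -0.0], [0.0, -0.0, -1.0]]
wrist_force: [-0.3, -0.9, -0.7]
grip_width: -0.0
finger_force: 0.3
```

>>> drive_tool([
  {"dx":0.14,"dy":0.38,"dz":0.04,"rx":0,"ry":0,"rz":0,"gripper":0},
  {"dx":0.14,"dy":0.38,"dz":0.04,"rx":0,"ry":0,"rz":0,"gripper":0},
  {"dx":0.14,"dy":0.38,"dz":0.04,"rx":0,"ry":0,"rz":0,"gripper":0},
  {"dx":0.14,"dy":0.38,"dz":0.04,"rx":0,"ry":0,"rz":0,"gripper":0},
  {"dx":0.1,"dy":0.28,"dz":0.04,"rx":0,"ry":0,"rz":0,"gripper":0},
])

```text
time_s: 4.95
tcp_pos: [0.4855, 0.1781, 0.0563]
eef_rot: [[-0.935, 0.355, -0.0], [0.355, 0.935, 0.0], [0.0, 0.0, -1.0]]
wrist_force: [0.2, -0.5, -0.1]
grip_width: -0.002
finger_force: 0.2
```

```bash
python3 look.py
```

```text
t 5.05 tcp [0.4855 0.1783 0.0563] F [-0.  -0.2 -0.4] tcp s 0.3351813432795809 c -0.3937104859988611
sc [(array([253.6, 232.2]), np.int32(180))] tp []
knobA px (array([204.25458716, 233.07568807]), np.float64(8.719999999999999)) B (array([221.09866798, 188.00345338]), np.float64(20.27))
start lane (np.float64(0.265), np.float64(0.0766)) now [(np.float64(0.3875), np.float64(0.0911))]
```

>>> drive_tool([
  {"dx":0.1,"dy":0.28,"dz":0.03,"rx":0,"ry":0,"rz":0,"gripper":0},
  {"dx":0.1,"dy":0.28,"dz":0.03,"rx":0,"ry":0,"rz":0,"gripper":0},
  {"dx":0.1,"dy":0.28,"dz":0.03,"rx":0,"ry":0,"rz":0,"gripper":0},
  {"dx":0,"dy":0,"dz":0,"rx":0,"ry":0,"rz":0,"gripper":0},
])

```text
time_s: 5.45
tcp_pos: [0.4885, 0.1866, 0.0572]
eef_rot: [[-0.935, 0.355, 0.0], [0.355, 0.935, 0.0], [-0.0, 0.0, -1.0]]
wrist_force: [-0.9, -0.6, 0.2]
grip_width: 0.0
finger_force: 0.0
```

```bash
python3 look.py
```

```text
t 5.55 tcp [0.4883 0.1861 0.0571] F [ 0.  -0.4 -0.4] tcp s 0.34355802002568275 c -0.39363857631623206
sc [(array([250.1, 233.1]), np.int32(149))] tp []
knobA px (array([204.20520231, 233.23988439]), np.float64(6.92)) B (array([221.10211095, 188.02601865]), np.float64(20.37))
start lane (np.float64(0.265), np.float64(0.0766)) now [(np.float64(0.3983), np.float64(0.0943))]
```

>>> drive_tool([
  {"dx":-0.35,"dy":-0.94,"dz":-0.08,"rx":0,"ry":0,"rz":0,"gripper":0},
  {"dx":0,"dy":0,"dz":0,"rx":0,"ry":0,"rz":0,"gripper":0},
  {"dx":0,"dy":0,"dz":0,"rx":0,"ry":0,"rz":0,"gripper":0},
])

```text
time_s: 5.85
tcp_pos: [0.4848, 0.1763, 0.0564]
eef_rot: [[-0.935, 0.355, -0.0], [0.355, 0.935, -0.0], [-0.0, -0.0, -1.0]]
wrist_force: [-0.5, 0.6, -0.1]
grip_width: -0.005
finger_force: 0.0
```

```bash
python3 look.py pics/f1.png
```

```text
t 5.95 tcp [0.4849 0.1768 0.0564] F [-0.1  0.7  0.3] tcp s 0.3335881183113949 c -0.3937014826755168
sc [(array([249.9, 233.1]), np.int32(143))] tp []
knobA px (array([204.2721585, 232.9624609]), np.float64(9.590000000000002)) B (array([221.09653465, 188.0039604 ]), np.float64(20.200000000000006))
start lane (np.float64(0.265), np.float64(0.0766)) now [(np.float64(0.3989), np.float64(0.0949))]
```

View pics/f1.png

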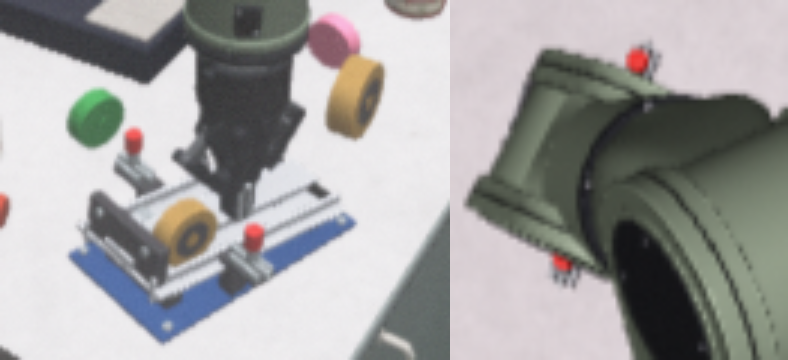

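The brass roller stays in the nest by itself (left crop at (185,230), against the stop) with the finger backed off. Next I go up and round to the outer side of knob A.

>>> drive_tool([
  {"dx":0,"dy":0,"dz":4.5,"rx":0,"ry":0,"rz":0,"gripper":0},
  {"dx":0,"dy":0,"dz":4.5,"rx":0,"ry":0,"rz":0,"gripper":0},
  {"dx":-3.3,"dy":2.5,"dz":0,"rx":0,"ry":0,"rz":0,"gripper":0},
  {"dx":-3.4,"dy":2.5,"dz":0,"rx":0,"ry":0,"rz":0,"gripper":0},
  {"dx":0,"dy":0,"dz":0,"rx":0,"ry":0,"rz":0,"gripper":0},
])

```text
time_s: 6.45
tcp_pos: [0.4145, 0.2301, 0.1471]
eef_rot: [[-0.937, 0.349, -0.001], [0.349, 0.937, 0.002], [0.001, 0.001, -1.0]]
wrist_force: [0.5, -0.2, -0.5]
grip_width: -0.003
finger_force: 0.0
```

>>> drive_tool([
  {"dx":0,"dy":0,"dz":-3.5,"rx":0,"ry":0,"rz":0,"gripper":0},
  {"dx":0,"dy":0,"dz":-2.0,"rx":0,"ry":0,"rz":0,"gripper":0},
  {"dx":0,"dy":0,"dz":-1.0,"rx":0,"ry":0,"rz":0,"gripper":0},
  {"dx":0,"dy":0,"dz":0,"rx":0,"ry":0,"rz":0,"gripper":0},
])

```text
time_s: 6.85
tcp_pos: [0.4176, 0.2267, 0.0807]
eef_rot: [[-0.935, 0.355, -0.001], [0.355, 0.935, -0.001], [0.001, -0.001, -1.0]]
wrist_force: [-0.8, 0.1, 0.7]
grip_width: 0.001
finger_force: 0.0
```

```bash
python3 look.py pics/g1.png
```

```text
t 6.95 tcp [0.4181 0.2269 0.082 ] F [ 0.4  0.9 -0.8] tcp s 0.35750244919749996 c -0.31369440742771515
sc [(array([250., 233.]), np.int32(143))] tp [(array([201.3, 213.8]), np.int32(57), array([194, 211,  17,   6]))]
brass s 0.391284678256262 c -0.39897339905975904
knobA px (array([204.90114068, 215.31558935]), np.float64(2.63)) B (array([221.10223325, 188.00545906]), np.float64(20.15))
start lane (np.float64(0.265), np.float64(0.0766)) now [(np.float64(0.3988), np.float64(0.095))]
```

View pics/g1.png

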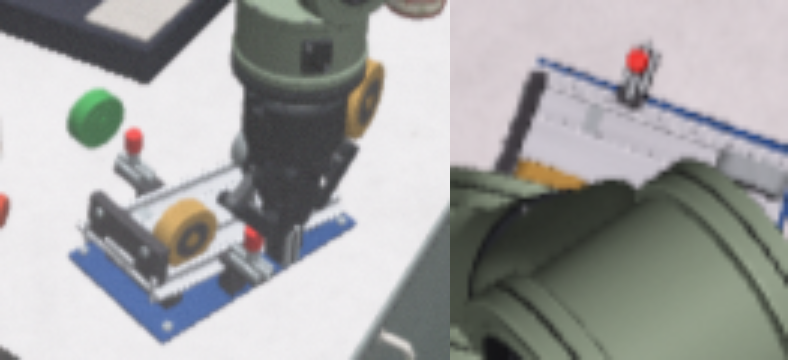

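Knob A at left crop (253,240) and the fingertip at (288,262). I check the alignment along the slope by projection.

```bash
python3 - <<'E'
import pickle,sys; sys.path.insert(0,'.')
from h import *
S=pickle.load(open("s0.pkl","rb"));sc=S["scene"]
f=lambda p:((np.array(proj(sc,p))-[190,160])*3).round(1)
print("tip",f([.4181,.2269,.082]),"tip uphill edge",f([.4181+.0047,.2269+.0127,.082]),"knob",f([.4475,.2165,.085]))
E
```

```text
tip [280.7 258.9] tip uphill edge [268.  266.6] knob [253.8 235. ]
```

>>> drive_tool([
  {"dx":0.66,"dy":-0.24,"dz":0,"rx":0,"ry":0,"rz":0,"gripper":0},
  {"dx":0.66,"dy":-0.24,"dz":0,"rx":0,"ry":0,"rz":0,"gripper":0},
  {"dx":0.66,"dy":-0.24,"dz":0,"rx":0,"ry":0,"rz":0,"gripper":0},
  {"dx":0.66,"dy":-0.24,"dz":0,"rx":0,"ry":0,"rz":0,"gripper":0},
])

```text
time_s: 7.35
tcp_pos: [0.445, 0.2168, 0.0816]
eef_rot: [[-0.935, 0.355, 0.0], [0.355, 0.935, 0.0], [-0.0, 0.0, -1.0]]
wrist_force: [-1.4, 1.9, 1.6]
grip_width: -0.001
finger_force: 0.9
```

```bash
python3 look.py pics/h1.png
```

```text
t 7.45 tcp [0.4452 0.2165 0.0814] F [-0.5  0.5  1. ] tcp s 0.3571080625589776 c -0.3427033296646863
sc [(array([250.1, 233. ]), np.int32(143))] tp []
knobA px (array([0., 0.]), np.float64(0.0)) B (array([221.0990099 , 188.00594059]), np.float64(20.200000000000003))
start lane (np.float64(0.265), np.float64(0.0766)) now [(np.float64(0.3984), np.float64(0.0948))]
```

View pics/h1.png

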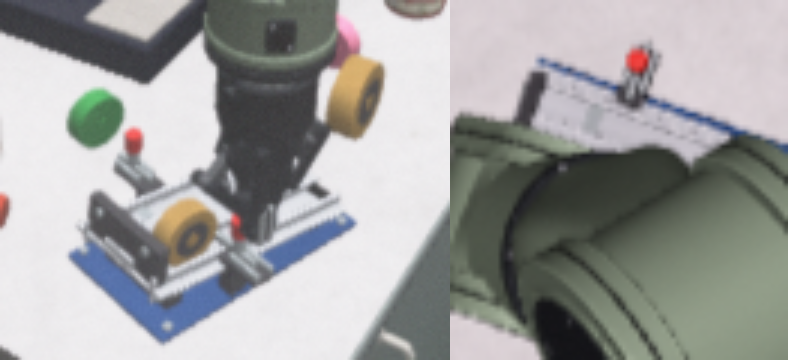

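The knob has moved inwards to (237,227) and the roller is still nested. I keep pushing.

>>> drive_tool([
  {"dx":0.56,"dy":-0.2,"dz":0,"rx":0,"ry":0,"rz":0,"gripper":0},
  {"dx":0.56,"dy":-0.2,"dz":0,"rx":0,"ry":0,"rz":0,"gripper":0},
  {"dx":0.1,"dy":-0.03,"dz":0,"rx":0,"ry":0,"rz":0,"gripper":0},
])

```text
time_s: 7.75
tcp_pos: [0.457, 0.2124, 0.0813]
eef_rot: [[-0.935, 0.356, 0.0], [0.356, 0.935, -0.0], [-0.0, -0.0, -1.0]]
wrist_force: [-0.9, -0.1, 0.9]
grip_width: 0.001
finger_force: 0.7
```

>>> drive_tool([
  {"dx":0.19,"dy":-0.07,"dz":0,"rx":0,"ry":0,"rz":0,"gripper":0},
  {"dx":0,"dy":0,"dz":0,"rx":0,"ry":0,"rz":0,"gripper":0},
])

```text
time_s: 7.95
tcp_pos: [0.4585, 0.212, 0.0813]
eef_rot: [[-0.935, 0.355, 0.0], [0.355, 0.935, -0.0], [-0.0, -0.0, -1.0]]
wrist_force: [-1.0, 0.4, -0.0]
grip_width: 0.001
finger_force: 0.0
```

>>> drive_tool([
  {"dx":0.19,"dy":-0.07,"dz":0,"rx":0,"ry":0,"rz":0,"gripper":0},
  {"dx":0.09,"dy":-0.03,"dz":0,"rx":0,"ry":0,"rz":0,"gripper":0},
])

```text
time_s: 8.15
tcp_pos: [0.4603, 0.2115, 0.0813]
eef_rot: [[-0.935, 0.354, -0.002], [0.354, 0.935, 0.0], [0.001, -0.0, -1.0]]
wrist_force: [-11.6, 3.4, 3.0]
grip_width: 0.0
finger_force: 5.8
```

>>> drive_tool([
  {"dx":0.14,"dy":-0.05,"dz":0,"rx":0,"ry":0,"rz":0,"gripper":0},
  {"dx":0,"dy":0,"dz":0,"rx":0,"ry":0,"rz":0,"gripper":0},
])

```text
time_s: 8.35
tcp_pos: [0.4606, 0.2115, 0.0813]
eef_rot: [[-0.935, 0.353, -0.003], [0.353, 0.935, 0.0], [0.003, -0.001, -1.0]]
wrist_force: [-16.4, 3.7, 5.8]
grip_width: 0.002
finger_force: 8.4
```

```bash
python3 look.py
```

```text
t 8.45 tcp [0.4606 0.2114 0.0813] F [-16.9   4.8   5.5] tcp s 0.35769458825945966 c -0.35888164560645
sc [(array([250. , 233.1]), np.int32(146))] tp []
knobA px (array([0., 0.]), np.float64(0.0)) B (array([221.10089021, 188.00791296]), np.float64(20.220000000000002))
start lane (np.float64(0.265), np.float64(0.0766)) now [(np.float64(0.3986), np.float64(0.0946))]
```

Hard stop reached (17 N): the keeper is fully in. I back off, lift and verify.

>>> drive_tool([
  {"dx":-1.0,"dy":0.37,"dz":0,"rx":0,"ry":0,"rz":0,"gripper":0},
  {"dx":-2.5,"dy":0.92,"dz":0,"rx":0,"ry":0,"rz":0,"gripper":0},
  {"dx":0,"dy":0,"dz":4.5,"rx":0,"ry":0,"rz":0,"gripper":0},
  {"dx":0,"dy":0,"dz":4.5,"rx":0,"ry":0,"rz":0,"gripper":0},
  {"dx":0,"dy":-4.5,"dz":2,"rx":0,"ry":0,"rz":0,"gripper":0},
])

```text
time_s: 8.95
tcp_pos: [0.4277, 0.1829, 0.1946]
eef_rot: [[-0.937, 0.349, 0.004], [0.349, 0.937, 0.005], [-0.002, 0.006, -1.0]]
wrist_force: [1.3, -1.2, -0.9]
grip_width: -0.002
finger_force: 0.0
```

>>> drive_tool([
  {"dx":0,"dy":-4.9,"dz":0,"rx":0,"ry":0,"rz":0,"gripper":0},
  {"dx":0,"dy":-4.9,"dz":0,"rx":0,"ry":0,"rz":0,"gripper":0},
  {"dx":0,"dy":-4.9,"dz":0,"rx":0,"ry":0,"rz":0,"gripper":0},
  {"dx":0,"dy":-4.9,"dz":0,"rx":0,"ry":0,"rz":0,"gripper":0},
  {"dx":0,"dy":0,"dz":0,"rx":0,"ry":0,"rz":0,"gripper":0},
])

```text
time_s: 9.45
tcp_pos: [0.4269, -0.0238, 0.191]
eef_rot: [[-0.932, 0.364, -0.001], [0.364, 0.932, -0.003], [-0.0, -0.003, -1.0]]
wrist_force: [-0.2, 1.2, -0.5]
grip_width: 0.002
finger_force: 0.0
```

```bash
python3 look.py pics/i1.png
```

```text
t 9.55 tcp [ 0.4276 -0.0181  0.1915] F [0.4 1.1 0.3] tcp s 0.13094460152667184 c -0.40737453752724906
sc [(array([249.8, 232.8]), np.int32(135))] tp [(array([201.9, 215.2]), np.int32(98), array([194, 211,  17,  10]))]
brass s 0.38751457588060845 c -0.39513837555523684
knobA px (array([206.89229721, 221.07293797]), np.float64(29.340000000000003)) B (array([221.10108481, 188.00591716]), np.float64(20.28))
start lane (np.float64(0.265), np.float64(0.0766)) now [(np.float64(0.3994), np.float64(0.096))]
```

View pics/i1.png

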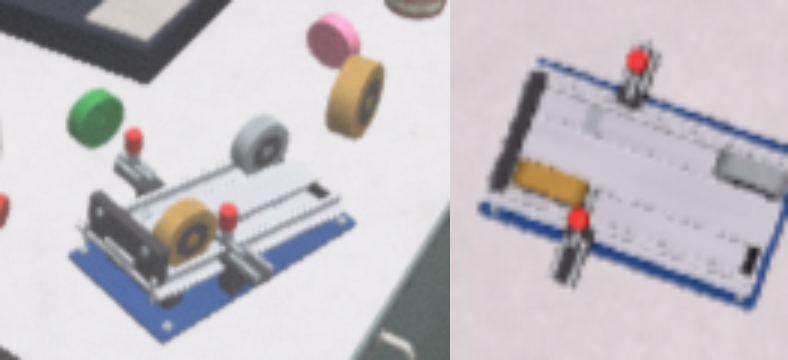

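The picture shows the roller nested at the stop (left (185,232)), knob A close beside the lane (228,217), and knob B and the steel roller unmoved. I hand in.

```bash
python3 -c "
from workcell import sign_off
print(sign_off())"
```

```text
the job is handed in; nothing more can be done
None
```

The brass roller is in lane A's nest against the end stop, and keeper A is pushed in to its hard stop behind it. In the last images the steel roller and keeper B had not moved. I handed the job in at about 9.6 s, and the hand-in gave no verdict.

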